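Press the label holder home on the ingredient rack

TASK

Take the label holder off its wooden stand and drape it over the steel rail of the ingredient rack, label face to the outside and long tongue on the bottle side, so that the tongue goes down behind the aluminium lip. Push it down against the spring strip until the tongue is fully home on the channel floor, and finish while still holding it pressed there: do not let go, it springs back up. Leave the bottles and the round tin where they are.

Things in the scene. Friction and masses are not known exactly. Their poses are not given: they have to be found in the camera images.
- holder: Loose aluminium label holder, 56-104 g, upright throughout: a saddle with unequal legs. Origin: middle of its bridge's flat underside; z up, +x from label leg to long tongue. Bridge 31 (x) by 60 by 5 mm. Label leg: 4 mm thick, 70 wide (y), hangs 35 mm, middle plane x = -13 mm, paper label on its outside. Gap between the legs 22 mm, x = -11 to +11.
- grip_block (a point): Centre of the grey grip block on top of the holder's bridge, the place to take it: 12 (x) by 24 (y) by 32 mm high, 21 mm above the holder's origin (so its top is 37 mm and the bridge's top 5 mm above that origin). Same axes as the holder.
- tongue_end (a point): Middle of the lower edge of the holder's long tongue, which is 5 mm thick (x), 60 wide (y) and hangs 60 mm below the bridge's underside. This point is x +13.5, y 0, z -60 mm from the holder's origin. Same axes as the holder.
- stand: Wooden stand, fixed: foot 100 by 110 by 10 mm with an upright plank 18 (x) by 90 (y) mm, its top 78 mm above the table. Origin: under the middle of the foot. At the start the holder sits astride the plank, bridge on its top, with the same axes as the stand. The tongue must rise 60 mm to come clear.
- channel (a point): Middle of the floor of the label channel on the robot side of the fixed ingredient rack, 22 mm above the table; the tongue end belongs here, axes parallel. z up, +x to the bottles, y along the channel. 9 mm wide (x), 84 long between end walls, 22 deep; aluminium lip in front, wooden deck (top 50 mm above table) behind, both with 45 degree lead-ins: mouth 22 mm wide, 28 mm above the floor.
- rail_mid (a point): Middle of the round steel rail, 8 mm thick, along the rack's y, axis 75 mm above the table, 13.5 mm in front of (robot side of) the channel's middle plane; on two 8 mm posts at y = +53 and -53 mm, nothing higher. With the holder home its bridge is 3 mm above the rail. Same axes as the channel.
- strip (a joint): Sprung steel strip (6 by 30 mm) in the middle of the channel, its top 7 mm above the floor at rest; value = how far it is pressed down (m). It pushes up with about 3 N at first touch, 9 N when the tongue reaches the floor at 0.007; there the channel floor is a rigid stop.
- bottle0: Amber bottle, 42 mm wide, 80 mm tall, standing loose on the rack's deck, about 70 mm behind the channel and 85 mm to its right (-y side). Origin: centre of its underside. Leave alone.
- bottle1: The same, on the left (+y side). Leave alone.
- tin: Closed round salve tin, 68 mm wide, 26 mm high, loose on the table. Origin: centre of its underside. Leave alone.

How it is judged (in metres and radians):
On the way, in this order (a step that is already met when the one before it is completed fails the run):
1. the holder is lifted off its stand (height (world z) of holder above 0.12 m).
2. the holder is draped over the rail: tongue on the bottle side, label leg on the outside, bridge less than 40 mm above its home height (x of tongue_end in the frame of channel between -0.009 and 0.009 m and y of tongue_end in the frame of channel between -0.02 and 0.02 m and z of tongue_end in the frame of channel below 0.04 m and x of holder in the frame of channel below -0.006 m), for 0.05 s.
At the end, for the whole second after the job is handed in: Through the last second the fingers bear on the holder (over 2 N) and keep it pressed home: tongue end within 2 mm of the channel floor, 4 mm of its middle plane, 13 mm of its middle lengthwise; label leg outside the rail; upright within 7 degrees; still; strip down over 5 mm (z of tongue_end in the frame of channel below 0.002 m and x of tongue_end in the frame of channel between -0.004 and 0.004 m and y of tongue_end in the frame of channel between -0.013 and 0.013 m and x of holder in the frame of channel below -0.006 m and angle between holder's own z axis and vertical below 0.12 rad and value of joint strip above 0.005 m and contact force between the fingers and holder above 2 N and linear speed of holder below 0.02 m/s); the arm keeps its last pose, push and grip.
It fails at once if a bottle on the rack is shoved more than 30 mm or tipped over (distance of bottle0 from where it was at the start of the episode above 0.03 m or angle between bottle0's own z axis and vertical above 0.5 rad).
It fails at once if a bottle on the rack is shoved more than 30 mm or tipped over (distance of bottle1 from where it was at the start of the episode above 0.03 m or angle between bottle1's own z axis and vertical above 0.5 rad).
It fails at once if the round tin is shoved more than 30 mm or tipped over (distance of tin from where it was at the start of the episode above 0.03 m or angle between tin's own z axis and vertical above 0.5 rad).
It also fails if it takes over 40 s, if anything falls off the work surface, if the arm or the gripper's body presses on something with over 40 N, if the wrist force passes 120 N, or if a joint passes its speed limit or range.

ROBOT

A 6-joint arm with a two-finger parallel gripper is mounted at the origin on the work surface. World frame = base frame: x ahead of the robot, y to its left, z up, the work surface at z = 0. Lengths are in m, angles in degrees, forces in N, time in s.
With the tool pointing down it reaches from about 0.325 to 0.85 m from the base axis. Payload 15.5 kg.
Tool frame: the origin (TCP) lies at the very end of the fingers, on their centre line; the grasp point (between the pads) lies arm.grip_depth behind it (arm.grip_depth is the distance from the TCP to the grasp point, in m); z points along the fingers, y is the line along which they close (so a half turn about z gives the same grasp; the last joint's range is limited). The gripper opens to 91 mm and grips with 3 to 60 N. Pads are 32 mm wide; open, the fingers measure 118 mm over their backs; the gripper's body (76 mm by 178 mm) begins 60 mm behind the grasp point.
Start: joints at [-5.472, 28.281, 77.091, -0, 74.628, -5.472], TCP at [0.625, 0, 0.214] pointing down, gripper open.
Joint ranges: [-166.48, 166.48], [-47.26, 123.95], [12.59, 153.08], [-70.14, 250.14], [6.76, 159.57], [-176.63, 176.63]. Speed limits (degrees/s): [108.29, 108.29, 147.25, 172.46, 172.46, 172.46].

INTERFACE

Orientations are given as a 3x3 rotation matrix whose columns are the frame's x, y, z axes.
In Python, from rig import arm gives the robot as it stands. Calls block until the motion is done:
- arm.move_to(position, orientation): joint-space move of the TCP to a pose.
- arm.move_l(position, orientation=None, feed=0.15): straight line of the TCP; orientation=None keeps the orientation; feed is the mean speed in m/s.
- arm.move_joints(angles): joint-space move.
- arm.grip(opening): finger opening in m; the grip force is fixed at half the most; returns when the fingers have stopped.
- arm.sleep(seconds).
- arm.solve_ik(position, orientation): joint angles nearest the present ones, or None.
- arm.snapshot(name): name is "scene" or "side" or "wrist"; returns the picture (400x640x3 uint8, red, green, blue); there is no depth.
- arm.get_calibration(name): a dict with "intrinsics" (3x3 intrinsics, pixels), "k1" (the pictures are not rectified: a ray, as slopes to the right and down, at radius r is drawn at 1 + k1 r^2 times it, then the intrinsics apply), "cam_to_world" (4x4, takes a point from camera to world coordinates). Camera axes: x right, y down, z forward; pixel columns grow to the right and rows downward; lengths in m; the calibration is good to about 2 mm. A picture is of the moment at which its call begins: read the wrist's pose just before it. get_calibration takes no time and is no camera call; for the wrist camera it gives the pose at the moment of the call.
A pose or a line that the arm cannot do raises arm.Unreachable and nothing moves.
- arm.sign_off(): hands the job in; it is judged then, once.
Readings, each from a call of its own:
- arm.current_t(): time.
- arm.current_joint_positions(): joint angles.
- arm.current_dq(): joint speeds.
- arm.current_tau(): joint torques, N m.
- arm.current_ee_pos(): TCP position.
- arm.current_tool_rot(): TCP orientation.
- arm.current_force(): force on the tool from outside, world axes, zero at the start.
- arm.current_torque(): the same for the moment, N m.
- arm.current_width(): finger opening in m.
- arm.current_grasp_force(): force on a finger pad.
Only numpy, scipy, OpenCV 4.12 (cv2) and the standard library are available. Lean on these libraries where they do the work, as an engineer would, in place of code of your own. Each camera call takes 0.05 s, during which the arm holds its last target. There are 200 camera calls.

## Working session

There is one attempt and no reset: what is moved stays moved. The work goes in short steps, each a Python script; the robot and the scene stay as the last script left them, time stands still between calls to the robot, and variables do not carry over. Pictures are saved under pics/ and viewed, at most 10 in all, crops included, and the job is handed in when it is done.

```bash
mkdir -p pics; ls; python3 - <<'E'
from rig import arm
import cv2,numpy as np
np.set_printoptions(precision=4,suppress=True)
for n in ["scene","side","wrist"]:
    c=arm.get_calibration(n); print(n,c)
    cv2.imwrite(f"pics/{n}0.png",arm.snapshot(n)[:,:,::-1])
print(arm.grip_depth,arm.current_t(),arm.current_tool_rot())
E
```

```text
pics
scene {'intrinsics': array([[450.629 ,   0.    , 317.2511],
       [  0.    , 450.629 , 196.2151],
       [  0.    ,   0.    ,   1.    ]]), 'k1': -0.07157414703889636, 'cam_to_world': array([[-0.834 ,  0.3225, -0.4478,  1.0954],
       [ 0.5518,  0.4877, -0.6765,  0.7853],
       [ 0.0002, -0.8113, -0.5846,  0.802 ],
       [ 0.    ,  0.    ,  0.    ,  1.    ]])}
side {'intrinsics': array([[520.766 ,   0.    , 327.7911],
       [  0.    , 520.766 , 204.3991],
       [  0.    ,   0.    ,   1.    ]]), 'k1': -0.15836696625777225, 'cam_to_world': array([[-0.9831, -0.1345,  0.1243,  0.4189],
       [-0.1831,  0.7397, -0.6476,  0.8456],
       [-0.0048, -0.6594, -0.7518,  1.0603],
       [ 0.    ,  0.    ,  0.    ,  1.    ]])}
wrist {'intrinsics': array([[290.4333,   0.    , 321.0459],
       [  0.    , 290.4333, 197.979 ],
       [  0.    ,   0.    ,   1.    ]]), 'k1': -0.02597993497820114, 'cam_to_world': array([[ 1.    ,  0.0002, -0.0015,  0.6238],
       [-0.0002, -0.9699, -0.2434,  0.0688],
       [-0.0015,  0.2434, -0.9699,  0.3845],
       [ 0.    ,  0.    ,  0.    ,  1.    ]])}
0.0188 0.15 [[ 0.0001  1.     -0.001 ]
 [ 1.     -0.0001  0.0001]
 [ 0.0001 -0.001  -1.    ]]
```

View pics/scene0.png

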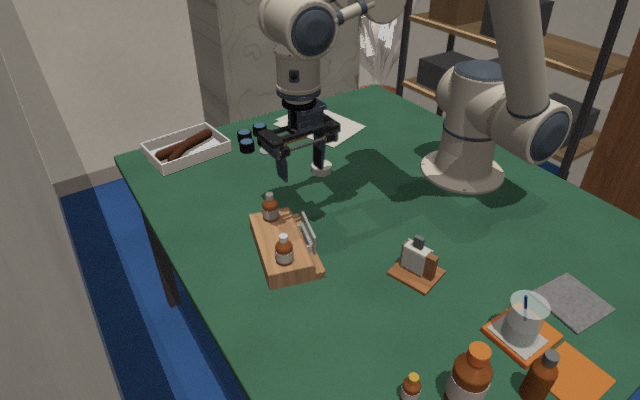

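View pics/side0.png

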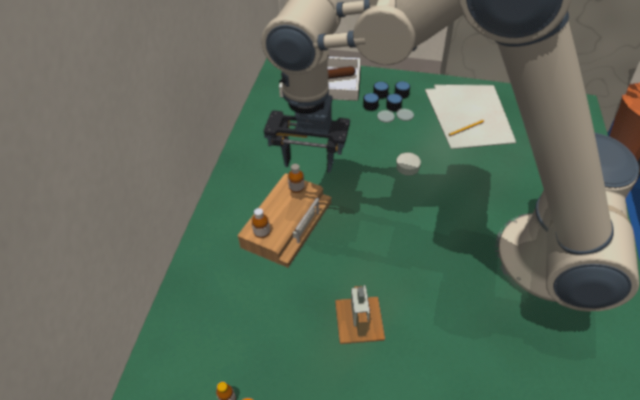

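View pics/wrist0.png

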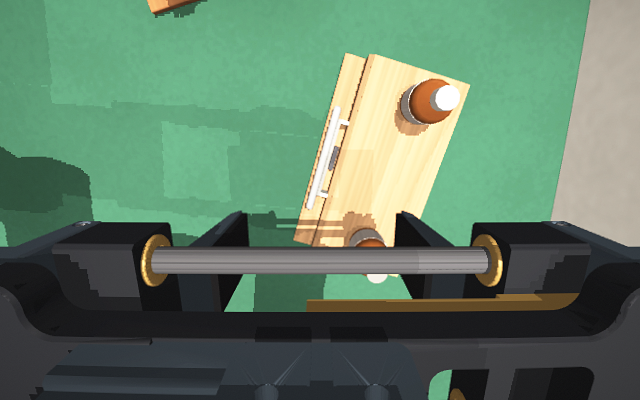

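The scene view shows the stand at about (417,272) and the rack's channel at about (305,235), with bottles at (270,208) and (285,250). The side view shows the stand at (360,320) and the tin at (408,162). The wrist view shows the rail from (337,108) to (310,208), with the bottles to its right.

```bash
cat > h.py <<'E'
import numpy as np,cv2
from rig import arm
np.set_printoptions(precision=4,suppress=True)
def ray(c,uv):
    K=c["intrinsics"]; d=np.array([c["k1"],0,0,0,0])
    p=cv2.undistortPoints(np.array([[uv]],float),K,d)[0,0]
    T=c["cam_to_world"]; return T[:3,3],T[:3,:3]@np.r_[p,1]
def onz(c,uv,z):
    o,d=ray(c,uv); return o+d*(z-o[2])/d[2]
def proj(c,P):
    T=c["cam_to_world"];q=(np.atleast_2d(P)-T[:3,3])@T[:3,:3]
    return cv2.projectPoints(q,np.zeros(3),np.zeros(3),c["intrinsics"],np.array([c["k1"],0,0,0,0]))[0][:,0]
def R(phi): # tool down, tool y (closing) at angle phi deg from world +y towards... tool x at angle phi from +x
    a=np.radians(phi); x=np.array([np.cos(a),np.sin(a),0]); z=np.array([0,0,-1.]); return np.c_[x,np.cross(z,x),z]
E
python3 - <<'E'
from h import *
s=arm.get_calibration("scene");d=arm.get_calibration("side");w=arm.get_calibration("wrist")
for p in [(388,270),(417,291),(446,268)]: print("foot scene",onz(s,p,.01))
for p in [(336,300),(380,298),(384,339),(339,343)]: print("foot side",onz(d,p,.01))
a=onz(w,(337,108),.079);b=onz(w,(310,208),.079);print("rail",a,b,a-b)
print("tin",onz(d,(408,162),.02))
S=np.mean([onz(d,p,.01) for p in [(336,300),(380,298),(384,339),(339,343)]],0)
print(S)
# view the stand from near
t=S-[0,.07,0]; 
arm.move_to([t[0],t[1],.27],arm.current_tool_rot())
c=arm.get_calibration("wrist"); im=arm.snapshot("wrist")
cv2.imwrite("pics/w1.png",cv2.resize(im[:260,:,::-1],None,fx=1.25,fy=1.25)); print(c["cam_to_world"],arm.current_t())
E
```

```text
foot scene [0.5149 0.2234 0.01  ]
foot scene [0.5034 0.3139 0.01  ]
foot scene [0.3906 0.2986 0.01  ]
foot side [0.5197 0.2277 0.01  ]
foot side [0.4198 0.2043 0.01  ]
foot side [0.398  0.3074 0.01  ]
foot side [0.4942 0.3344 0.01  ]
rail [0.6395 0.0856 0.079 ] [ 0.6113 -0.0193  0.079 ] [0.0282 0.1049 0.    ]
tin [ 0.3938 -0.251   0.02  ]
[0.4579 0.2685 0.01  ]
[[ 1.     -0.0003 -0.0013  0.4579]
 [-0.0006 -0.9699 -0.2437  0.2667]
 [-0.0011  0.2437 -0.9699  0.4409]
 [ 0.      0.      0.      1.    ]] 1.2333
```

View pics/w1.png

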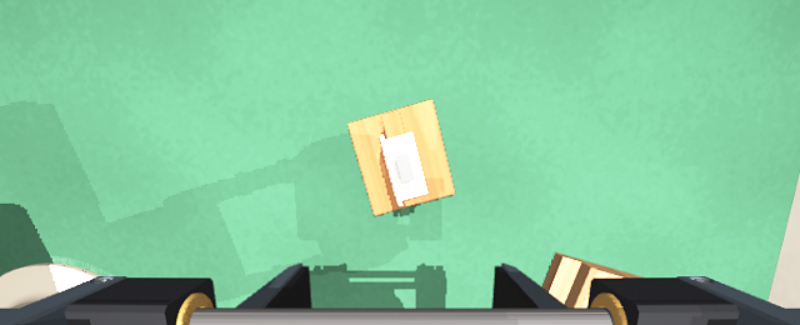

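The picture shows the stand's foot with corners at (348,123), (433,99), (454,194) and (374,215). The grip block is at about (404,165). I need an enlarged crop to tell which leg is which.

```bash
python3 - <<'E'
from h import *
t=np.array([.45,.2685-.06]); arm.move_to([t[0],t[1],.19],arm.current_tool_rot())
c=arm.get_calibration("wrist"); im=arm.snapshot("wrist")
np.savez("w2.npz",T=c["cam_to_world"],im=im)
s=arm.snapshot("scene")
a=cv2.resize(im[20:220,220:420,::-1],(500,500),interpolation=cv2.INTER_CUBIC)
b=cv2.resize(s[225:300,380:455,::-1],(300,300),interpolation=cv2.INTER_CUBIC)
o=np.zeros((500,800,3),np.uint8);o[:,:500]=a;o[:300,500:]=b
cv2.imwrite("pics/w2.png",o)
E
```

```text
(no output)
```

View pics/w2.png

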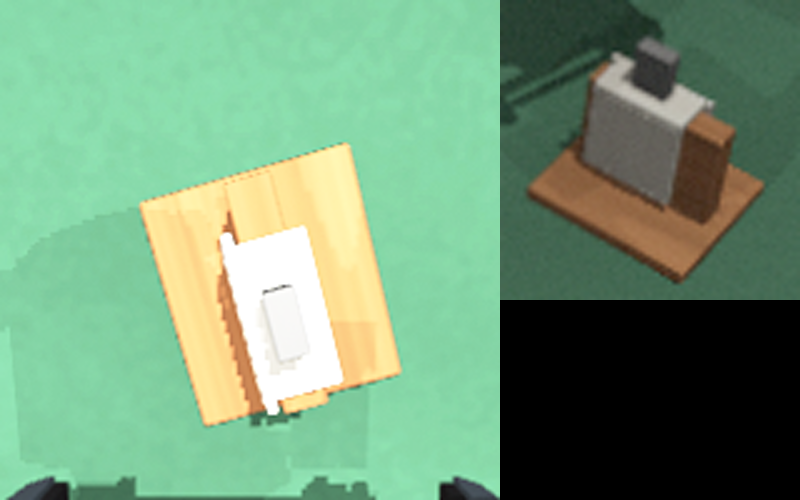

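The crop shows the label leg, the wider one, on the left with ends at (227,236) and (273,411). The bridge's right corners are at (304,227) and (342,382), and the block top is at (263–308, 285–362). The scene inset shows the long tongue facing the camera, which is the +x side. So holder +x is roughly world +x, with a yaw of about 13°.

```bash
python3 - <<'E'
from h import *
from scipy.optimize import least_squares
c=arm.get_calibration("wrist"); c["cam_to_world"]=np.load("w2.npz")["T"]
px=lambda l:np.array(l)/2.5+[220,20]
foot=(px([(140,203),(348,143),(400,373),(205,427)]),np.array([(-.05,.055,.01),(.05,.055,.01),(.05,-.055,.01),(-.05,-.055,.01)]))
hold=(px([(304,227),(342,382),(227,236),(273,411),(263,292),(292,285),(308,353),(280,362)]),np.array([(.016,.03,.083),(.016,-.03,.083),(-.013,.035,.083),(-.013,-.035,.083),(-.006,.012,.115),(.006,.012,.115),(.006,-.012,.115),(-.006,-.012,.115)]))
def f(p,d):
    cs,sn=np.cos(p[2]),np.sin(p[2]); P=d[1].copy(); P[:,:2]=P[:,:2]@np.array([[cs,sn],[-sn,cs]])+p[:2]
    return (proj(c,P)-d[0]).ravel()
for d in (foot,hold):
    r=least_squares(f,[.458,.268,.2],args=(d,),x_scale=[.01,.01,.1]); print(r.x[:2],np.degrees(r.x[2]),r.fun)
p=r.x; yaw=np.degrees(p[2])
np.save("hold.npy",p)
Rt=R(90+yaw); 
arm.move_to([p[0],p[1],.16],Rt)
arm.move_l([p[0],p[1],.088],feed=.1)
arm.grip(0.0)
print(arm.current_width(),arm.current_grasp_force(),arm.current_force(),arm.current_ee_pos(),arm.current_t())
E
```

```text
[0.4588 0.2637] 15.179464328736943 [-0.7623 -0.0504  0.3254 -0.4059  0.6642  0.5651 -0.2139  0.0343]
[0.4605 0.2567] 14.780504348007726 [ 0.2496 -0.4228 -0.0064  0.0186 -0.798  -1.0744 -0.1594  0.8566 -1.268
  0.5251  1.1401 -0.4588  1.6446  0.3245 -0.874   0.3418]
0.012007645737814385 29.99354839324951 [-0.3216 -0.1529 -1.0642] [0.4605 0.2567 0.088 ] 4.1417
```

The block is gripped, with a finger width of 12.0 mm. Next I lift the holder and look at the rack from close by.

```bash
python3 - <<'E'
from h import *
p=np.load("hold.npy")
arm.move_l([p[0],p[1],.23],feed=.15)
print(arm.current_width(),arm.current_force())
Rt=R(75); d=Rt[:,0]; m=np.array([.625,.033,0])+.0*d
t=m-.08*d; t[2]=.23
arm.move_to(t,Rt)
c=arm.get_calibration("wrist"); im=arm.snapshot("wrist"); s=arm.snapshot("scene")
np.savez("w3.npz",T=c["cam_to_world"],im=im)
cv2.imwrite("pics/w3.png",cv2.resize(im[0:300,170:570,::-1],(800,600),interpolation=cv2.INTER_CUBIC))
print(arm.current_ee_pos(),arm.current_t(),arm.current_width())
E
```

```text
0.011924178582253515 [-0.2034 -0.1154 -0.7212]
[ 0.6041 -0.0428  0.23  ] 6.6 0.011797920168341778
```

View pics/w3.png

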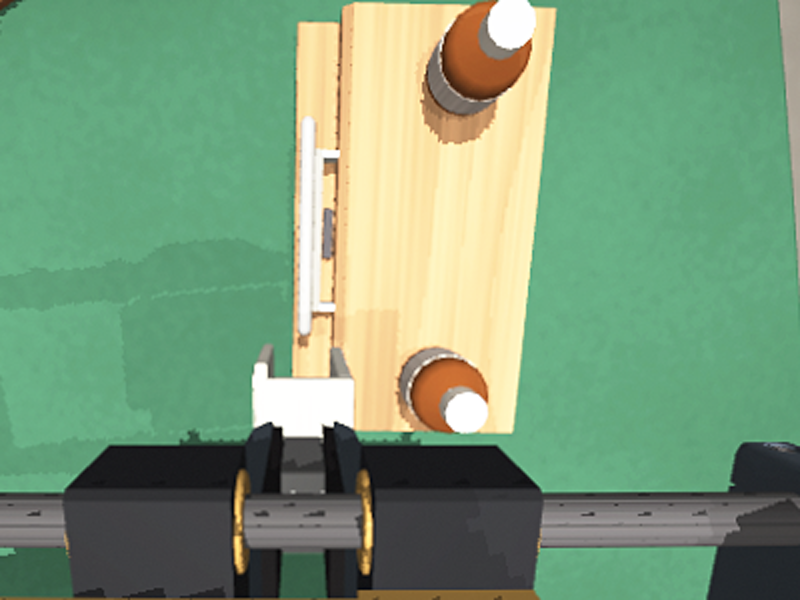

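The picture shows the rail from (308,118) to (305,333), the strip at about (328,233), and the deck's front edge from (342,5) to (335,430). The held bridge's far edge runs from (260,378) to (354,379).

```bash
python3 - <<'E'
from h import *
D=np.load("w3.npz");c=arm.get_calibration("wrist"); print(np.abs(c["cam_to_world"]-D["T"]).max()); c["cam_to_world"]=D["T"]
q=lambda x,y,z:onz(c,(170+x/2,y/2),z)
a,b=q(308,118,.077),q(305,333,.077); e=a-b; yr=np.degrees(np.arctan2(-e[0],e[1])); print("rail",a,b,np.linalg.norm(e),yr,(a+b)/2)
a2,b2=q(342,5,.05),q(335,430,.05); e=a2-b2; yd=np.degrees(np.arctan2(-e[0],e[1]));print("deck edge",a2,b2,yd)
s1,s2=q(328,208,.029),q(327,258,.029);print("strip",s1,s2,np.linalg.norm(s1-s2))
y=np.radians((yr+yd)/2); X=np.array([np.cos(y),np.sin(y),0]);Y=np.array([-np.sin(y),np.cos(y),0])
for n,v,off in (("rail",(a+b)/2,13.5),("deck",a2,-11),("strip",(s1+s2)/2,0)): print(n,"channel x,y mm",v@X*1e3+off,v@Y*1e3)
for x,yy in((354,379),(260,378)):
    g=q(x,yy,.227)-arm.current_ee_pos(); Rt=arm.current_tool_rot(); print("holder corner rel tool (x=holder y, y=holder x)",g@Rt)
E
```

```text
0.0005346995313935121
rail [0.6404 0.0869 0.077 ] [ 0.6103 -0.0205  0.077 ] 0.11159061880423757 -15.653510168642406 [0.6254 0.0332 0.077 ]
deck edge [0.6743 0.1425 0.05  ] [ 0.612  -0.0886  0.05  ] -15.087529618190606
strip [0.6421 0.0437 0.029 ] [0.6341 0.0149 0.029 ] 0.029890451318401127
rail channel x,y mm 607.6902010850798 197.78888802614492
deck channel x,y mm 601.4066386046809 316.11713359505467
strip channel x,y mm 607.5275362303794 197.41336440543714
holder corner rel tool (x=holder y, y=holder x) [0.0298 0.0147 0.003 ]
holder corner rel tool (x=holder y, y=holder x) [ 0.0301 -0.0141  0.003 ]
```

```bash
cat >> h.py <<'E'
YAW=-15.4; _y=np.radians(YAW); X=np.array([np.cos(_y),np.sin(_y),0]);Y=np.array([-np.sin(_y),np.cos(_y),0])
CH=.6076*X+.1976*Y; RT=R(90+YAW)
def tgt(z,dx=0,dy=0): return CH+(-.0135+dx)*X+dy*Y+[0,0,z]
def rep():
    F=arm.current_force(); e=arm.current_ee_pos(); print("t%.1f F rack xyz"%arm.current_t(),np.array([F@X,F@Y,F[2]]),"tcp rel",np.array([(e-tgt(0))@X,(e-tgt(0))@Y,e[2]]),"w",arm.current_width())
E
python3 - <<'E'
from h import *
arm.move_to(tgt(.2),RT); rep()
arm.move_l(tgt(.122),feed=.1); rep()
c=arm.get_calibration("wrist");im=arm.snapshot("wrist");s=arm.snapshot("scene");d=arm.snapshot("side")
o=np.zeros((600,800,3),np.uint8)
o[:300,:400]=im[100:400:,120:520,::-1]
o[:300,400:]=cv2.resize(s[190:265,260:360,::-1],(400,300),interpolation=cv2.INTER_CUBIC)
o[300:,:400]=cv2.resize(d[170:245,250:350,::-1],(400,300),interpolation=cv2.INTER_CUBIC)
cv2.imwrite("pics/w4.png",o)
E
```

```text
t7.0 F rack xyz [ 1.2265 -0.2399 -0.7788] tcp rel [-0.0008  0.0016  0.1996] w 0.011785220167353883
t8.0 F rack xyz [-0.2164 -0.2196 -1.7356] tcp rel [ 0.0004 -0.      0.1226] w 0.011692851773452246
```

View pics/w4.png

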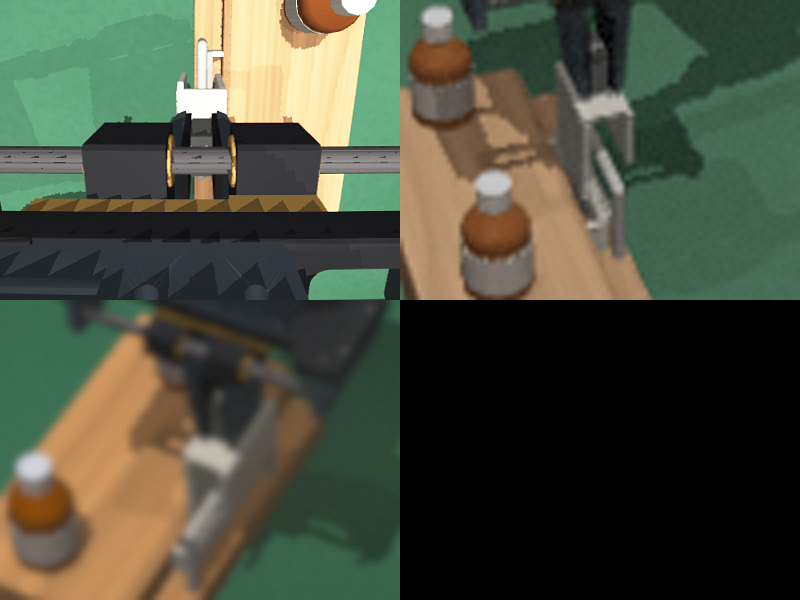

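The holder straddles the rail: the scene inset shows the rail between the legs at (605,185), with the tongue at (575,180) on the bottle side. The force is small, so I go down slowly with force checks.

```bash
python3 - <<'E'
from h import *
for z in [.116,.112,.108,.104,.100,.098,.096,.094,.092,.090]:
    arm.move_l(tgt(z),feed=.03); arm.sleep(.15); rep()
    F=arm.current_force()
    if np.hypot(F@X,F@Y)>10 or F[2]>20: print("stop");break
E
```

```text
t8.6 F rack xyz [-0.3039 -0.2799 -0.3489] tcp rel [0.    0.    0.116] w 0.01194829187279449
t9.1 F rack xyz [ 0.1903  0.367  -0.923 ] tcp rel [ 0.    -0.     0.112] w 0.011756626616635023
t9.5 F rack xyz [-0.1117 -0.8798 -0.5049] tcp rel [0.    0.    0.108] w 0.011814260895140585
t9.9 F rack xyz [-0.2278  0.4759 -0.3849] tcp rel [0.    0.    0.104] w 0.012108675353115383
t10.3 F rack xyz [ 0.2262 -0.3927 -0.3739] tcp rel [0.  0.  0.1] w 0.01188480504336385
t10.8 F rack xyz [ 0.8222 -0.0255  2.446 ] tcp rel [0.0002 0.0001 0.0982] w 0.011786423175869478
t11.2 F rack xyz [ 0.6305 -0.2333  4.4536] tcp rel [0.0002 0.0001 0.0961] w 0.01209460212704457
t11.6 F rack xyz [1.0938 0.5021 5.5007] tcp rel [0.0002 0.0001 0.0942] w 0.011649851100833249
t11.9 F rack xyz [-0.2959 -0.2492  7.4676] tcp rel [0.0002 0.     0.0923] w 0.011997883132451473
t12.3 F rack xyz [-2.9525 -0.9356 20.6094] tcp rel [0.0004 0.0001 0.0911] w 0.011707298357600631
stop
```

```bash
python3 - <<'E'
from h import *
for i in range(2): arm.sleep(.5); rep()
print(arm.current_grasp_force())
s=arm.snapshot("scene");d=arm.snapshot("wrist")
o=np.hstack([cv2.resize(s[190:265,260:360,::-1],(400,300),interpolation=cv2.INTER_CUBIC),d[50:350,120:520,::-1]])
cv2.imwrite("pics/w5.png",o)
E
```

```text
t12.8 F rack xyz [-2.6641 -0.15   18.9338] tcp rel [0.0004 0.0001 0.0911] w 0.011657760706498682
t13.3 F rack xyz [-3.1026  0.393  18.9884] tcp rel [0.0004 0.0002 0.0911] w 0.012114471231714826
30.003583431243896
```

View pics/w5.png

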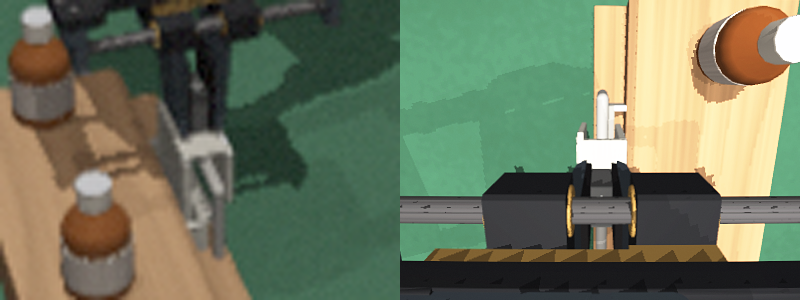

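The holder is seated: the tongue is down in the channel and the bridge is just above the rail. The bottles are untouched. The force profile shows the spring building from 3 to 8 N over about 7 mm, then a hard stop, held steady at about 19 N.

```bash
python3 -c "
from rig import arm
print(arm.sign_off())"
```

```text
the job is handed in; nothing more can be done
None
```

I handed the job in at about 13 s with the holder draped over the rail, label side out, tongue on the channel floor and still gripped and pressed down at about 19 N; sign-off returned no verdict.

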